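Wedge a rocking laboratory balance until it stands firm

ROBOT

A 6-joint arm with a two-finger parallel gripper is mounted at the origin on a cart in front of the work surface, level with it; the furniture and walls round the work are solid. World frame = base frame: x ahead of the robot, y to its left, z up, the work surface at z = 0. Lengths are in m, angles in rad, forces in N, time in s.
With the tool pointing down it reaches from about 0.325 to 0.775 m from the base axis. Payload 5.5 kg.
Tool frame: the origin (TCP) lies at the very end of the fingers, on their centre line; the grasp point (between the pads) lies bot.hold_point_z behind it (bot.hold_point_z is the distance from the TCP to the grasp point, in m); z points along the fingers, y is the direction in which the jaws open and shut (so a half turn about z gives the same grasp; the last joint's range is limited). The gripper opens to 88 mm and grips with 3 to 60 N. Pads are 20 mm wide; open, the fingers measure 115 mm over their backs; the gripper's body (75 mm by 178 mm) begins 61 mm behind the grasp point.
Start: joints at [1.272, 0.091, 1.231, -0, 1.82, -0.057], TCP at [0.144, 0.583, 0.223] pointing down, gripper open.
Joint ranges: [-2.87, 2.87], [-0.86, 2.18], [0.17, 2.46], [-1.51, 4.65], [0.06, 2.69], [-2.65, 2.65]. Speed limits (rad/s): [2.57, 2.57, 3.01, 3.14, 3.14, 3.14].

INTERFACE

Orientations are given as a unit quaternion [w, x, y, z].
In Python, from cell import bot, grab_frame, camera_model gives the robot as it stands. The module is installed in compiled form; this text tells all that it offers.
- The arm moves only by the shell command python3 -m jog 'ROWS' [OPENING] [FORCE]. ROWS is JSON, a list of rows, each a list of 2 entries, a list of its own where there are three numbers: the shift along the tool's x, y, z in mm, then the turn, a rotation vector about the tool's x, y, z in degrees. In form: [[[tx, ty, tz], [ax, ay, az]], ...]. A call has 1 to 20 rows; each row shifts and turns the pose as measured when the row begins, along the tool's axes as they then stand; what a row does not reach is not made up. A row lasts 1/12 s, in which the tool goes at most 41.7 mm and 7.16 degrees, less where a joint would pass 70% of its speed; a pose out of reach is approached as far as the arm can. A call with a gripper value outside its range is refused whole. OPENING is the closure, from 0 (fully open) to 1 (shut), set as the call begins (- or left out, the last holds). The fingers move at their own pace and stop on an object; FORCE is the grip in N (left out, the last holds). Time passes only in rows, so rows that do not move let the fingers close. It gives the time, the measured TCP pose, the force and the opening at its end, in the units of the state.
- bot.observe(): the state, without advancing time (a new reading comes with each control period).
- grab_frame(name): name is "scene" or "top" or "wrist"; returns the picture (480x640x3 uint8, blue, green, red); there is no depth.
- camera_model(name): a dict with "fx", "fy", "cx", "cy" (pixels), "origin" and "attitude" of the camera in the world; the wrist camera has in their place "mount" (4x4, takes a point from camera to tool coordinates, whose origin is the TCP and whose axes are the flange's). Camera axes: x right, y down, z forward; pixel columns grow to the right and rows downward; lengths in m; the calibration is good to about 2 mm. A picture is of the moment at which its call begins: read the wrist's pose just before it. camera_model takes no time and is no camera call.
- bot.job_done(): hands the job in, once; it reports no verdict.
The state is a dict: "time": time; "qpos": joint angles; "qd": joint speeds; "joint_efforts": joint torques, N m; "eef_pos": TCP position; "orientation": TCP orientation; "ft_force": force on the tool from outside, world axes, zero at the start; "moment": the same for the moment, N m; "gripper_width": opening from 0.0 (shut) to 1.0 (fully open).
Only numpy, scipy, OpenCV 4.12 (cv2) and the standard library are available. Lean on these libraries where they do the work, as an engineer would, in place of code of your own. Each camera call takes 0.05 s, during which the arm holds its last target.

TASK

The laboratory balance rocks because its right front foot is too short to reach the worktop. With the fingertips, push the wooden wedge along the worktop, thin end first, in from the balance's right side under that foot until it is just snug and the balance stands level, then test it by touch: press down firmly on the case over the wedged foot, and after that on the other front corner; it must not rock at either. Do not lift the wedge or the balance, do not shove the balance away, keep off the weighing pan, and leave the other things where they are.

Things in the scene. Friction and masses are not known exactly. Their poses are not given: they have to be found in the camera images.
- balance: Grey top-pan laboratory balance, 3.5 to 4.7 kg, 240 mm deep (own x) by 220 mm wide (own y); case from 18 to 62 mm above the worktop, flat top. Origin: at worktop level under the middle of the case; own x to the back, own y to its left; the display is at the front, own -x. Level when own z is vertical. Four feet, at own x = +-95, y = +-85 mm, three of them good rubber discs.
- short_foot_spot (a point): Point at worktop level under the short right front foot (own x -95, y -85 mm of the balance): a stub 20 mm thick, round below (radius 10 mm), that ends 4.5 to 8 mm above the worktop, differently each time, while the balance stands level on the other three. It does not give. With over about 10 N on the wedge, it forces this corner up or swings the balance round.
- short_corner (a point): Point on the flat top of the case, 62 mm above the worktop, straight above the short right front foot, 25 mm in from both edges: where to press to test the wedged foot. With no wedge, about 3 N here tips the corner down until the foot meets the worktop.
- other_corner (a point): Point on the flat top of the case, 62 mm above the worktop, straight above the good left front foot, 25 mm in from both edges: where to press for the second test.
- pan: Round steel weighing pan, 120 mm across, on top of the balance behind the display; its centre is 30 mm behind the middle of the case and its top 74 mm above the worktop. Origin: its centre at the height of the case top (62 mm). Not to be touched.
- wedge: Plain beech wedge, 45 g, 120 mm long (own y), 44 mm wide; flat below, the top sloping evenly from 16 mm at the thick end (own -y) to 2 mm at the thin end (own +y). Origin: centre of its underside. It lies right of the balance, thin end toward the short foot, its middle within 12 mm of the line through that foot along the balance's y, turned up to 0.13 rad from it. Slides with under 1 N until it meets the foot, then the push rises to 5 N in a few mm.
- wedge_thin_end (a point): Middle of the wedge's thin end edge (own y = +60 mm).
- wedge_thick_end (a point): Middle of the wedge's upright thick end face, 44 mm wide and 16 mm tall, 8 mm above the worktop (own y = -60 mm): where to push.
- check_weight: Small brass check weight with a knob, 24 mm across, 22 mm tall, standing in front of the balance. Origin: centre of its underside. Leave alone.
- vial: Glass vial with a black screw cap, 23 mm across, 56 mm tall, standing to the right of the balance. Origin: centre of its underside. Leave alone.
- lens_cover: Flat black round eyepiece cap, 37 mm across, 12 mm tall, lying to the right of the balance. Origin: centre of its underside. Leave alone.
- dish: Clear plastic petri dish, 66 mm across, 13 mm tall, in front of the balance on the left. Origin: centre of its underside. Leave alone.
- forceps: Steel forceps, 118 mm long, 13 mm wide, 11 mm tall, lying to the left of the balance. Origin: centre of its underside; long along its own y axis. Leave alone.
Mind the look-alikes: they are no part of the job. Of the things shaped like the wedge, the beech one is meant.

How it is judged:
On the way, in this order (a step that is already met when the one before it is completed fails the run):
1. the wedge's thin end is pushed in past the middle of the short foot (y of wedge_thin_end in the frame of balance between -0.078 and -0.005 m and x of wedge_thin_end in the frame of balance between -0.117 and -0.073 m), for 0.1 s.
2. pressed with more than 5 N over the wedged foot (within 45 mm of the marked point), the balance stays level within 7 mrad and bears on the wedge (contact force between the fingers and balance above 5 N and horizontal distance between the grasp point and short_corner below 0.045 m and angle between balance's own z axis and vertical below 0.007 rad and contact force between wedge and balance above 0.5 N), for 0.25 s.
3. pressed with more than 5 N over the other front foot (within 45 mm), the balance stays level within 7 mrad and still bears on the wedge (contact force between the fingers and balance above 5 N and horizontal distance between the grasp point and other_corner below 0.045 m and angle between balance's own z axis and vertical below 0.007 rad and contact force between wedge and balance above 0.5 N), for 0.25 s.
At the end, for the whole second after the job is handed in: Wedge flat, its thin end 7 to 80 mm past the short foot's middle and within 22 mm sideways; the balance bears on it (over 0.3 N), level within 7 mrad, at rest. Pressed with over 5 N for 0.25 s, first over the wedged foot, then on the other front corner, it did not rock (all of step 1 and angle between balance's own z axis and vertical below 0.007 rad and contact force between wedge and balance above 0.3 N and angle between wedge's own z axis and vertical below 0.03 rad and linear speed of each of balance, wedge below 0.01 m/s); the robot touches nothing.
It fails at once if the wedge was lifted or tipped up instead of pushed along the worktop (height (world z) of wedge above 0.008 m or angle between wedge's own z axis and vertical above 0.12 rad).
It fails at once if the balance was lifted (height (world z) of balance above 0.006 m).
It fails at once if the balance was shoved more than 25 mm along the worktop (distance of balance from where it was at the start of the episode above 0.025 m).
It fails at once if the weighing pan was touched (contact force between any of the fingers, the arm and pan above 1 N).
It fails at once if the weight, vial, eyepiece cap, dish or forceps was moved more than 20 mm (distance of any of check_weight, vial, lens_cover, dish, forceps from where it was at the start of the episode above 0.02 m).
It also fails if it takes over 51 s, if anything falls off the work surface, if the arm or the gripper's body presses on something with over 40 N, if the wrist force passes 120 N, or if a joint passes its speed limit or range.

## Working session

There is one attempt and no reset: what is moved stays moved. The work goes in short steps, Python scripts to look and compute and a shell command to move; the robot and the scene stay as the last step left them, time stands still between calls to the robot, and variables do not carry over. Pictures are saved under pics/ and viewed, and the job is handed in when it is done.

```bash
mkdir -p pics
python3 - <<'E'
from cell import bot, grab_frame, camera_model
import cv2
s=bot.observe(); print(s, bot.hold_point_z)
for n in ("scene","top"):
    cv2.imwrite(f"pics/{n}0.png",grab_frame(n)); print(n,camera_model(n))
print(camera_model("wrist"))
E
```

```text
{'time': 0.0, 'qpos': array([ 1.27231669e+00,  9.18448210e-02,  1.23190705e+00,  2.78067491e-07,
        1.81978422e+00, -5.66767004e-02]), 'qd': array([ 0.00019729,  0.00066304,  0.00042111, -0.0003252 , -0.00145946,
        0.00039152]), 'joint_efforts': array([ 1.17692856e-03, -4.46438634e+01, -4.06459916e+01,  6.96190540e-02,
        2.92270834e-02, -1.52083085e-04]), 'eef_pos': array([0.14357133, 0.58225893, 0.22150333]), 'orientation': array([-1.71783726e-04,  1.20607052e-01,  9.92699851e-01, -9.56416855e-04]), 'ft_force': array([ 0.47508505, -0.04187179, -0.63283413]), 'moment': array([-0.04171479,  0.00690832, -0.04677188]), 'gripper_width': 0.9994944706774288} 0.0187
scene {'fx': 560.3650326444371, 'fy': 560.3650326444371, 'cx': 326.0045952321847, 'cy': 236.16146802971704, 'origin': array([-0.25140707, -0.65197286,  1.19983233]), 'attitude': array([-0.31033707,  0.82841056, -0.43877637,  0.15780415])}
top {'fx': 463.435804362116, 'fy': 463.435804362116, 'cx': 318.2210221072314, 'cy': 235.25176274710475, 'origin': array([ 0.40274689, -0.1099026 ,  1.14417243]), 'attitude': array([-0.05032768,  0.71202806, -0.69932874,  0.03771575])}
{'fx': 425.96299908463106, 'fy': 425.96299908463106, 'cx': 322.47526116294875, 'cy': 237.86579061832632, 'mount': array([[-6.12152599e-05, -9.58452953e-01, -2.85250649e-01,
         7.72523493e-02],
       [ 9.99999809e-01, -2.34317019e-04,  5.72712422e-04,
        -2.02328805e-04],
       [-6.15756994e-04, -2.85250560e-01,  9.58452784e-01,
        -1.62803646e-01],
       [ 0.00000000e+00,  0.00000000e+00,  0.00000000e+00,
         1.00000000e+00]])}
```

View pics/top0.png

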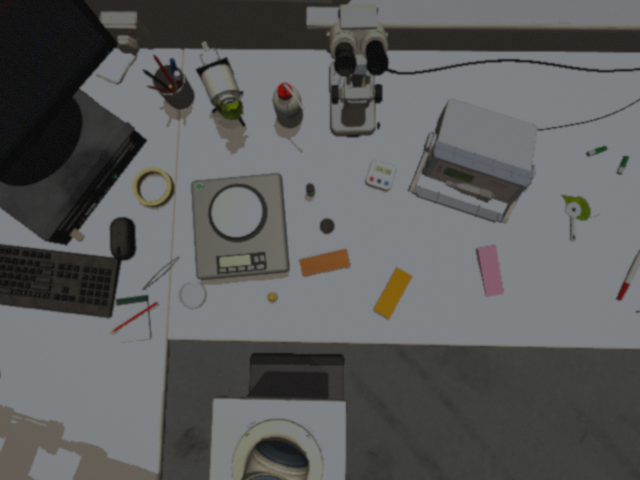

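View pics/scene0.png

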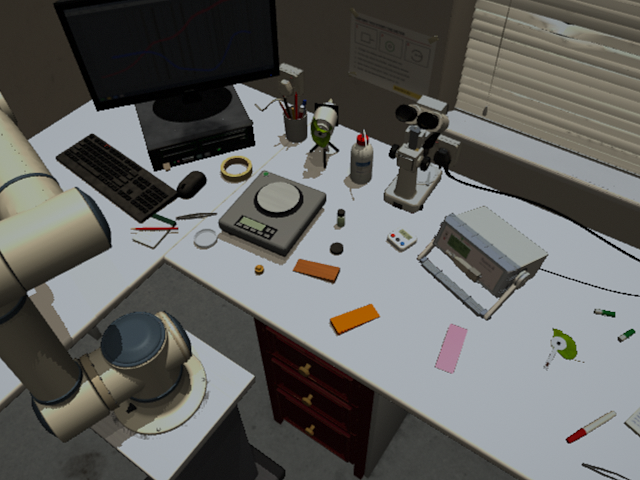

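The balance is centred near (240,226) in the top picture, with its display to the front (toward the robot). The beech wedge is at about (325,262). The yellow and pink ones are the look-alikes. I'll enlarge this area.

Run:
```python
import cv2
a=cv2.imread("pics/top0.png")[165:315,170:370]
a=cv2.convertScaleAbs(a,alpha=1.5)
cv2.imwrite("pics/c0.png",cv2.resize(a,(800,600),interpolation=cv2.INTER_CUBIC))
a=cv2.imread("pics/scene0.png")[165:285,210:370]
cv2.imwrite("pics/c1.png",cv2.resize(cv2.convertScaleAbs(a,alpha=1.5),(800,600),interpolation=cv2.INTER_CUBIC))
```

```text
(no output)
```

View pics/c0.png

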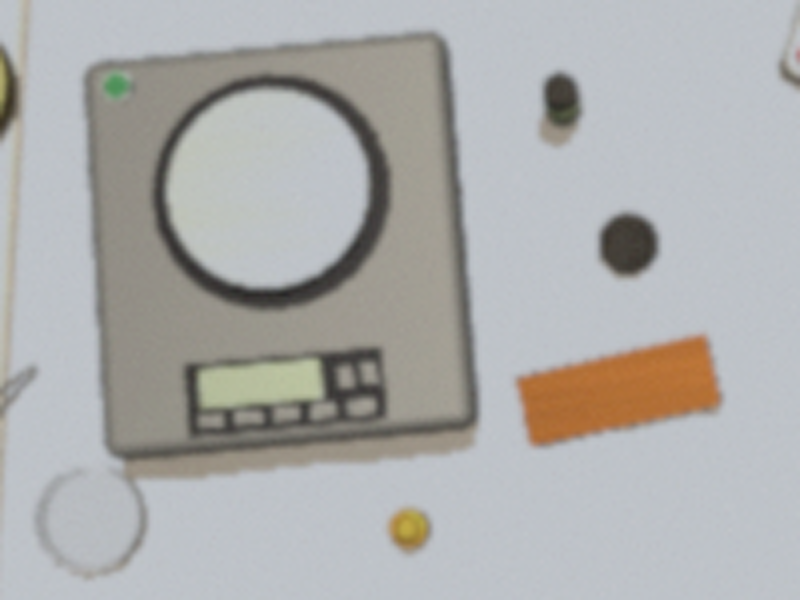

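View pics/c1.png

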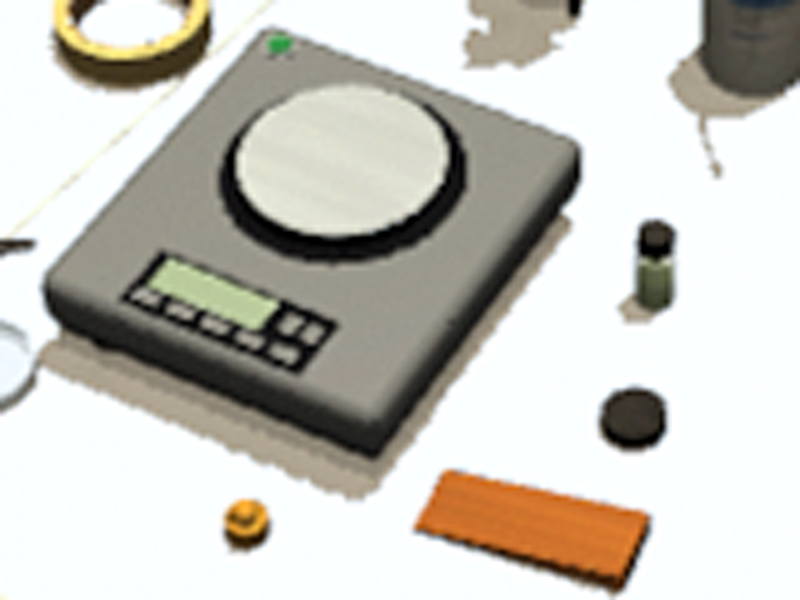

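```bash
cat > h.py <<'E'
import numpy as np
from scipy.spatial.transform import Rotation as R
from scipy.optimize import least_squares
from cell import bot, grab_frame, camera_model
def q(w): return R.from_quat([w[1],w[2],w[3],w[0]])
def ray(n,u,v,z):
    c=camera_model(n); d=q(c['attitude']).apply([(u-c['cx'])/c['fx'],(v-c['cy'])/c['fy'],1]); o=np.array(c['origin'])
    return (o+d*(z-o[2])/d[2])[:2]
def wray(pos,quat,u,v,z):
    c=camera_model('wrist'); M=c['mount']; T=q(quat)
    d=T.apply(M[:3,:3]@[(u-c['cx'])/c['fx'],(v-c['cy'])/c['fy'],1]); o=np.array(pos)+T.apply(M[:3,3])
    return (o+d*(z-o[2])/d[2])[:2]
def fit(own,w):
    def f(p): 
        c,s=np.cos(p[2]),np.sin(p[2]); return ((np.array(own)@np.array([[c,s],[-s,c]]))+p[:2]-w).ravel()
    r=least_squares(f,[*np.mean(w,0),0]); return r.x,r.fun.reshape(-1,2)
E
python3 - <<'E'
from h import *
def t(p,z): return ray('top',170+(p[0]-1.5)/4,165+(p[1]-1.5)/4,z)
B=[t(p,.060) for p in [(87,63),(444,33),(475,424),(110,457)]]
p,r=fit([(.12,.11),(.12,-.11),(-.12,-.11),(-.12,.11)],np.array(B)); print('bal',p.round(4));print(r.round(4))
W=[t((517,378),.002),t((532,446),.002),t((706,336),.016),t((720,405),.016)]
w,r=fit([(.022,.06),(-.022,.06),(.022,-.06),(-.022,-.06)],np.array(W)); print('wedge',w.round(4));print(r.round(4))
c,s=np.cos(p[2]),np.sin(p[2]);M=np.array([[c,-s],[s,c]])
g=lambda x,y:(M@[x,y]+p[:2]).round(4)
print('foot',g(-.095,-.085),'other',g(-.095,.085),'pan',g(.03,0))
c,s=np.cos(w[2]),np.sin(w[2]);N=np.array([[c,-s],[s,c]])
th=N@[0,.06]+w[:2]; tk=N@[0,-.06]+w[:2]
print('thin',th,'thick',tk,'thin in bal',M.T@(th-p[:2]),'thick in bal',M.T@(tk-p[:2]))
for n,P,z in [('vial',(560,112),.0),('lens',(628,243),.012),('chk',(408,528),.01)]: print(n,t(P,z), M.T@(t(P,z)-p[:2]))
def s1(P,z): return ray('scene',210+(P[0]-2)/5,165+(P[1]-2)/5,z)
print('scene thin',s1((445,470),.002),s1((415,530),.002),'thick',s1((650,515),.016),s1((620,578),.016), 'vs top',np.round(W,4))
E
```

```text
bal [0.5596 0.0984 0.1065]
[[ 0.0011  0.0022]
 [ 0.0028 -0.0022]
 [-0.0018 -0.0027]
 [-0.0021  0.0027]]
wedge [ 0.4778 -0.1041  0.2268]
[[ 0.0004  0.0008]
 [-0.0008  0.0011]
 [ 0.0007 -0.0005]
 [-0.0003 -0.0014]]
foot [0.4742 0.0038] other [0.4561 0.1728] pan [0.5895 0.1016]
thin [ 0.46434975 -0.04566353] thick [ 0.49133883 -0.1625891 ] thin in bal [-0.11004921 -0.13310009] thick in bal [-0.09564531 -0.25223248]
vial [ 0.65367779 -0.06437664] [ 0.07621592 -0.17183755]
lens [ 0.56928752 -0.1085893 ] [-0.01239692 -0.20682673]
chk [0.39238814 0.02211742] [-0.17439604 -0.058052  ]
scene thin [ 0.4842025  -0.04153513] [ 0.4420728  -0.05246784] thick [ 0.51184536 -0.15728021] [ 0.46855879 -0.16715352] vs top [[ 0.4854 -0.0415]
 [ 0.4437 -0.0517]
 [ 0.5121 -0.1572]
 [ 0.4702 -0.1662]]
```

```bash
python3 -m jog '[[[-24,-30,0],[0,0,0]],[[-24,-30,0],[0,0,0]],[[-24,-30,0],[0,0,0]],[[-24,-30,0],[0,0,0]],[[-24,-30,0],[0,0,0]],[[-24,-30,0],[0,0,0]],[[-24,-30,0],[0,0,0]],[[-24,-30,0],[0,0,0]],[[-24,-30,0],[0,0,0]],[[-24,-30,0],[0,0,0]],[[-24,-30,0],[0,0,0]],[[-24,-30,0],[0,0,0]],[[-24,-30,0],[0,0,0]],[[-24,-30,0],[0,0,0]],[[-24,-30,0],[0,0,0]],[[-24,-30,0],[0,0,0]],[[-24,-30,0],[0,0,0]],[[-24,-30,0],[0,0,0]]]' 0.86 20; python3 -m jog '[[[0,0,0],[0,0,7]],[[0,0,0],[0,0,7]],[[0,0,0],[0,0,7]],[[0,0,0],[0,0,7]],[[0,0,0],[0,0,7]],[[0,0,0],[0,0,7]],[[0,0,0],[0,0,7]],[[0,0,0],[0,0,7]],[[0,0,0],[0,0,7]],[[0,0,0],[0,0,7]]]'
cat > st.py <<'E'
from h import *
import sys
s=bot.observe(); T=q(s['orientation']); print('t',s['time'],'tcp',s['eef_pos'].round(4),'F',s['ft_force'].round(2),'w',s['gripper_width'])
print(T.as_matrix().round(3).tolist(), s['qpos'].round(2))
if len(sys.argv)>2:
    g=np.array([float(a) for a in sys.argv[1:4]]); print('move mm',(T.inv().apply(g-s['eef_pos'])*1000).round(1))
    # desired: tool y yaw angle, z straight down
    a=float(sys.argv[4]); D=np.array([[-np.sin(a),np.cos(a),0],[np.cos(a),np.sin(a),0],[0,0,-1]]).T
    print('turn deg',np.degrees((T.inv()*R.from_matrix(D)).as_rotvec()).round(2))
E
python3 st.py .492 -.192 .12 .1065
```

```text
time: 1.6
eef_pos: [0.44, -0.0696, 0.214]
orientation: [-0.003, 0.114, 0.993, -0.008]
ft_force: [0.5, 1.1, 0.4]
gripper_width: 0.144
time: 2.43
eef_pos: [0.4395, -0.0794, 0.2065]
orientation: [-0.003, 0.674, 0.738, -0.012]
ft_force: [0.2, 0.5, -0.0]
gripper_width: 0.136
t 2.4333 tcp [ 0.4395 -0.0794  0.2065] F [ 0.22  0.54 -0.05] w 0.13605970344016627
[[-0.09, 0.996, -0.02], [0.996, 0.09, -0.015], [-0.013, -0.022, -1.0]] [-0.24 -0.31  1.63 -0.02  1.84 -0.34]
move mm [-115.7   44.1   87.1]
turn deg [-1.25  0.71 -0.93]
```

```bash
python3 -m jog '[[[-29,11,22],[-0.4,0.2,-0.3]],[[-29,11,22],[-0.4,0.2,-0.3]],[[-29,11,22],[-0.4,0.2,-0.3]],[[-29,11,22],[0,0,0]],[[0,0,0],[0,0,0]]]'; python3 st.py .492 -.192 .04 .1065
```

```text
time: 2.85
eef_pos: [0.4958, -0.1941, 0.1164]
orientation: [0.002, 0.67, 0.742, 0.001]
ft_force: [0.6, 0.4, -1.0]
gripper_width: 0.141
t 2.85 tcp [ 0.4958 -0.1941  0.1164] F [ 0.59  0.41 -1.03] w 0.14093788761305345
[[-0.102, 0.995, 0.005], [0.995, 0.102, -0.001], [-0.002, 0.005, -1.0]] [-0.44 -0.09  1.6   0.    1.63 -0.54]
move mm [ 2.7 -3.9 76.4]
turn deg [ 0.26  0.11 -0.27]
```

```bash
python3 -m jog '[[[1,-2,20],[0.2,0.1,-0.2]],[[1,-1,20],[0,0,0]],[[0,0,20],[0,0,0]],[[0,0,10],[0,0,0]],[[0,0,0],[0,0,0]]]'
python3 - <<'E'
from h import *
import cv2
s=bot.observe(); print(s['eef_pos'],s['orientation'])
cv2.imwrite("pics/w1.png",grab_frame('wrist'))
a=grab_frame('top')[165:315,170:370]
cv2.imwrite("pics/t1.png",cv2.resize(cv2.convertScaleAbs(a,alpha=1.5),(800,600),interpolation=cv2.INTER_CUBIC))
E
python3 st.py .492 -.192 .006 .1065
```

```text
time: 3.27
eef_pos: [0.4911, -0.1929, 0.0414]
orientation: [-0.003, 0.67, 0.742, -0.0]
ft_force: [-0.4, -0.5, -0.4]
gripper_width: 0.139
[ 0.49107843 -0.19293852  0.04139904] [-2.53400339e-03  6.70282730e-01  7.42101474e-01 -2.07005664e-04]
t 3.3667 tcp [ 0.4922 -0.1934  0.0438] F [0.5  0.92 0.07] w 0.14322144393567587
[[-0.102, 0.995, -0.001], [0.995, 0.102, 0.002], [0.002, -0.001, -1.0]] [-0.44 -0.06  1.7   0.    1.5  -0.54]
move mm [ 1.3  0.  37.8]
turn deg [-0.06 -0.1  -0.27]
```

View pics/w1.png

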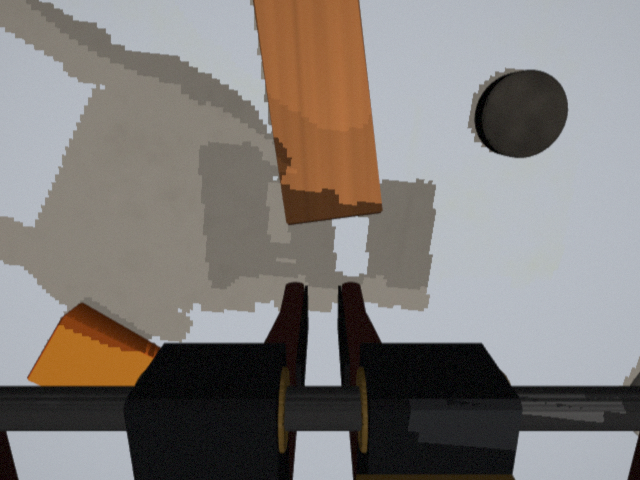

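View pics/t1.png

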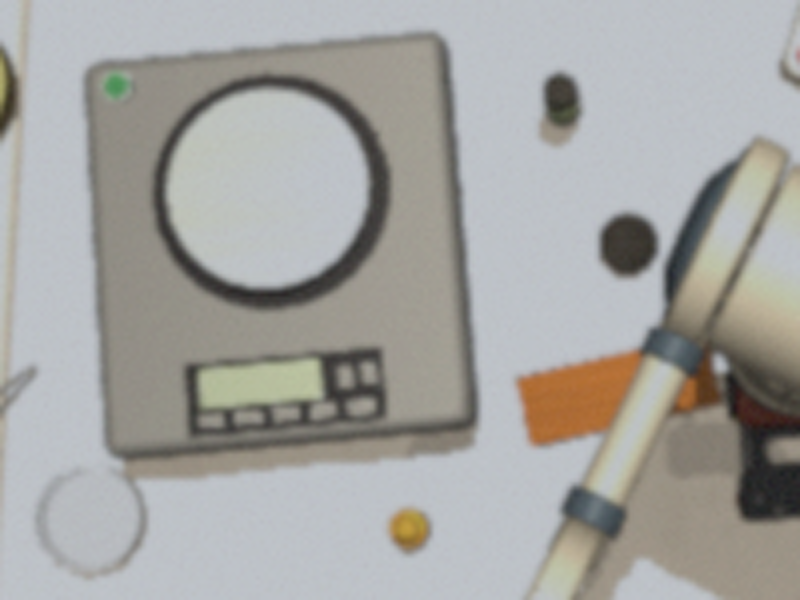

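```bash
python3 -m jog '[[[0,0,15],[0,0,-0.2]],[[0,0,15],[0,0,0]],[[0,0,5],[0,0,0]],[[0,0,0],[0,0,0]]]'; python3 st.py .492 -.192 .006 .1065
```

```text
time: 3.7
eef_pos: [0.4965, -0.1944, 0.0162]
orientation: [0.005, 0.668, 0.744, 0.002]
ft_force: [0.3, -0.4, 0.6]
gripper_width: 0.14
t 3.7 tcp [ 0.4965 -0.1944  0.0162] F [ 0.27 -0.36  0.63] w 0.14028717154476208
[[-0.106, 0.994, 0.01], [0.994, 0.106, -0.003], [-0.004, 0.01, -1.0]] [-0.44 -0.04  1.73  0.    1.44 -0.54]
move mm [ 2.9 -4.3 10.2]
turn deg [0.56 0.25 0.01]
```

```bash
python3 -m jog '[[[0,-3,6],[0.5,0.2,0]],[[0,0,3],[0,0,0]],[[0,0,0],[0,0,0]],[[0,0,0],[0,0,0]]]'; python3 st.py .492 -.192 .007 .1065
```

```text
time: 4.03
eef_pos: [0.4955, -0.1956, 0.0112]
orientation: [0.003, 0.668, 0.744, 0.001]
ft_force: [0.6, 0.3, 0.9]
gripper_width: 0.137
t 4.0333 tcp [ 0.4955 -0.1956  0.0112] F [0.62 0.32 0.86] w 0.13714813266582143
[[-0.107, 0.994, 0.006], [0.994, 0.107, -0.003], [-0.004, 0.005, -1.0]] [-0.44 -0.03  1.73 -0.    1.43 -0.55]
move mm [ 4.  -3.2  4.1]
turn deg [0.31 0.22 0.03]
```

```bash
python3 -m jog '[[[5,-2,3],[0.3,0.2,0]],[[5,-1,1],[0,0,0]],[[5,0,0],[0,0,0]],[[5,0,0],[0,0,0]],[[5,0,0],[0,0,0]],[[5,0,0],[0,0,0]],[[5,0,0],[0,0,0]],[[0,0,0],[0,0,0]]]'; python3 st.py .489 -.160 .007 .1065
python3 - <<'E'
from h import *
import cv2
cv2.imwrite("pics/w2.png",grab_frame('wrist'))
E
```

```text
time: 4.7
eef_pos: [0.4886, -0.1572, 0.008]
orientation: [0.001, 0.668, 0.744, 0.0]
ft_force: [1.2, -0.4, 0.5]
gripper_width: 0.141
t 4.7 tcp [ 0.4886 -0.1572  0.008 ] F [ 1.18 -0.35  0.5 ] w 0.14102871179026708
[[-0.107, 0.994, 0.001], [0.994, 0.107, -0.0], [-0.0, 0.001, -1.0]] [-0.38 -0.08  1.78  0.    1.43 -0.48]
move mm [-2.8  0.1  1. ]
turn deg [0.07 0.02 0.03]
```

View pics/w2.png

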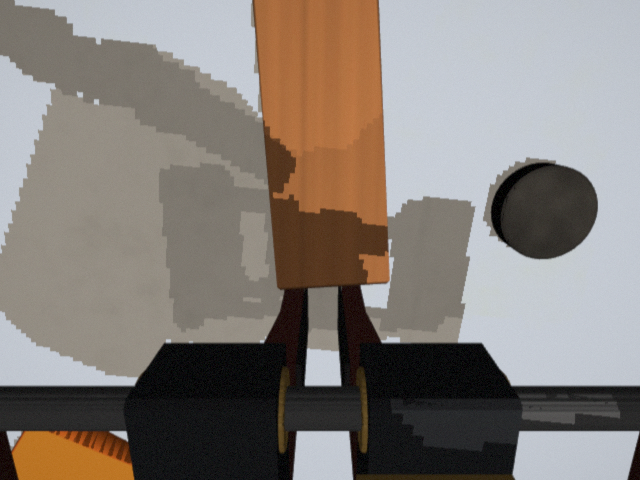

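```bash
python3 -m jog '[[[5,0,0],[0,0,0]],[[5,0,0],[0,0,0]],[[5,0,0],[0,0,0]],[[5,0,0],[0,0,0]],[[5,0,0],[0,0,0]],[[5,0,0],[0,0,0]],[[5,0,0],[0,0,0]],[[0,0,0],[0,0,0]]]'; python3 st.py .486 -.123 .007 .1065
python3 - <<'E'
from h import *
import cv2
cv2.imwrite("pics/w3.png",grab_frame('wrist'))
a=grab_frame('top')[165:315,170:370]
cv2.imwrite("pics/t3.png",cv2.resize(cv2.convertScaleAbs(a,alpha=1.5),(800,600),interpolation=cv2.INTER_CUBIC))
E
```

```text
time: 5.42
eef_pos: [0.4846, -0.1194, 0.0081]
orientation: [0.001, 0.668, 0.744, 0.0]
ft_force: [-0.1, 0.5, -0.2]
gripper_width: 0.137
t 5.4167 tcp [ 0.4846 -0.1194  0.0081] F [-0.06  0.53 -0.24] w 0.13703509588162036
[[-0.106, 0.994, 0.002], [0.994, 0.106, -0.001], [-0.001, 0.002, -1.0]] [-0.31 -0.12  1.82 -0.    1.44 -0.42]
move mm [-3.7  1.   1.1]
turn deg [0.09 0.06 0.01]
```

View pics/w3.png

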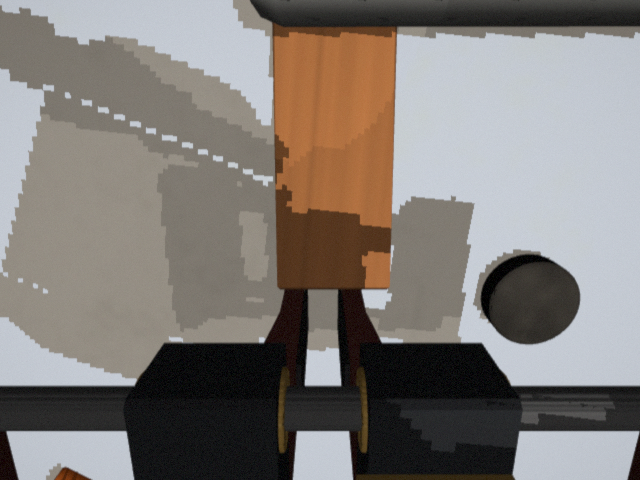

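View pics/t3.png

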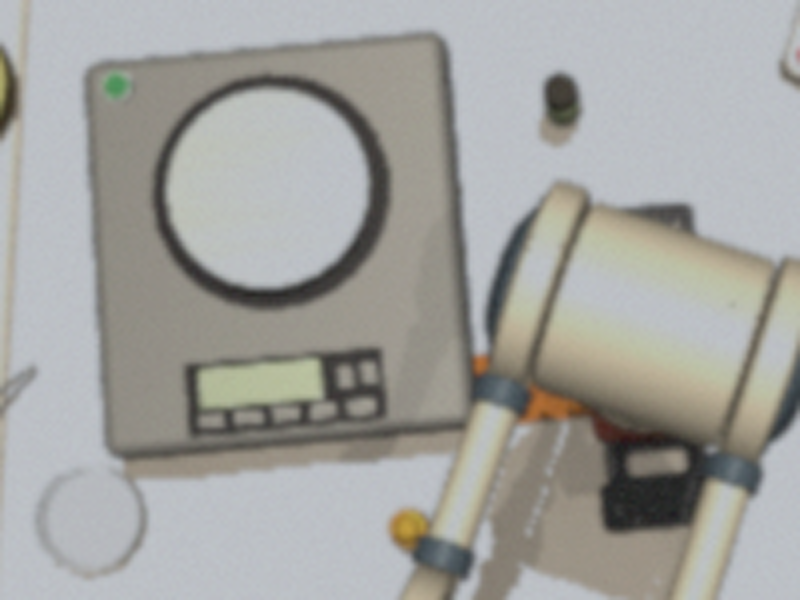

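```bash
python3 - <<'E'
from h import *
s=bot.observe()
c,sn=np.cos(.1065),np.sin(.1065);M=np.array([[c,-sn],[sn,c]]);p=np.array([.5596,.0984])
for u,v in [(277,288),(390,289)]: 
    w=wray(s['eef_pos'],s['orientation'],u,v,.016); print(w, M.T@(w-p))
print(M.T@(s['eef_pos'][:2]-p))
E
python3 -m jog '[[[3,0,0],[0,0,0]],[[3,0,0],[0,0,0]],[[3,0,0],[0,0,0]],[[3,0,0],[0,0,0]]]'; python3 st.py
```

```text
[ 0.46662768 -0.11076914] [-0.11467999 -0.1981012 ]
[ 0.51087718 -0.10651643] [-0.07022913 -0.19857625]
[-0.09772088 -0.20930035]
time: 5.85
eef_pos: [0.4834, -0.1082, 0.0082]
orientation: [0.001, 0.669, 0.743, -0.0]
ft_force: [-0.9, 0.3, 0.3]
gripper_width: 0.139
t 5.85 tcp [ 0.4834 -0.1082  0.0082] F [-0.86  0.27  0.31] w 0.13861462275041
[[-0.105, 0.994, 0.002], [0.994, 0.105, -0.002], [-0.002, 0.002, -1.0]] [-0.29 -0.13  1.83 -0.    1.44 -0.39]
```

```bash
python3 -m jog '[[[2,0,0],[0,0,0]],[[2,0,0],[0,0,0]]]'; python3 -m jog '[[[2,0,0],[0,0,0]],[[2,0,0],[0,0,0]]]';python3 -m jog '[[[2,0,0],[0,0,0]],[[2,0,0],[0,0,0]]]'
```

```text
time: 6.02
eef_pos: [0.4829, -0.1037, 0.0082]
orientation: [0.001, 0.669, 0.743, -0.0]
ft_force: [0.0, 0.1, 0.2]
gripper_width: 0.141
time: 6.18
eef_pos: [0.4825, -0.0993, 0.0083]
orientation: [0.001, 0.669, 0.743, -0.0]
ft_force: [0.8, -0.2, -0.4]
gripper_width: 0.143
time: 6.35
eef_pos: [0.482, -0.0949, 0.0082]
orientation: [0.001, 0.669, 0.743, -0.0]
ft_force: [0.2, 0.6, 0.5]
gripper_width: 0.138
```

```bash
for i in 1; do python3 -m jog '[[[2,0,0],[0,0,0]],[[1,0,0],[0,0,0]]]'; done; python3 -m jog '[[[2,0,0],[0,0,0]],[[1,0,0],[0,0,0]]]';python3 -m jog '[[[2,0,0],[0,0,0]],[[1,0,0],[0,0,0]]]'
```

```text
time: 6.52
eef_pos: [0.4817, -0.0914, 0.0082]
orientation: [0.001, 0.669, 0.743, -0.0]
ft_force: [1.1, -1.3, 0.5]
gripper_width: 0.143
time: 6.68
eef_pos: [0.4813, -0.0881, 0.0082]
orientation: [0.001, 0.669, 0.743, -0.0]
ft_force: [-0.4, 0.0, 0.0]
gripper_width: 0.141
time: 6.85
eef_pos: [0.481, -0.0848, 0.0082]
orientation: [0.001, 0.669, 0.743, -0.0]
ft_force: [-0.0, -0.6, -0.4]
gripper_width: 0.139
```

```bash
python3 -m jog '[[[1,0,0],[0,0,0]],[[1,0,0],[0,0,0]]]'; python3 -m jog '[[[1,0,0],[0,0,0]],[[1,0,0],[0,0,0]]]';python3 -m jog '[[[1,0,0],[0,0,0]],[[1,0,0],[0,0,0]]]'
```

```text
time: 7.02
eef_pos: [0.4807, -0.0825, 0.0082]
orientation: [0.001, 0.669, 0.743, -0.0]
ft_force: [-0.2, 0.0, 0.4]
gripper_width: 0.145
time: 7.18
eef_pos: [0.4805, -0.0804, 0.0082]
orientation: [0.001, 0.669, 0.743, -0.0]
ft_force: [-1.0, -0.6, -0.2]
gripper_width: 0.139
time: 7.35
eef_pos: [0.4803, -0.0784, 0.0082]
orientation: [0.002, 0.669, 0.743, -0.0]
ft_force: [-0.1, -1.0, 0.2]
gripper_width: 0.139
```

```bash
python3 -m jog '[[[1,0,0],[0,0,0]],[[0.5,0,0],[0,0,0]]]';python3 -m jog '[[[1,0,0],[0,0,0]],[[0.5,0,0],[0,0,0]]]'
python3 - <<'E'
from h import *
import cv2
cv2.imwrite("pics/w4.png",grab_frame('wrist'))
s=bot.observe();print(s['ft_force'])
E
```

```text
time: 7.52
eef_pos: [0.4801, -0.0771, 0.0082]
orientation: [0.002, 0.669, 0.743, -0.0]
ft_force: [0.2, -1.9, -0.1]
gripper_width: 0.138
time: 7.68
eef_pos: [0.48, -0.0763, 0.0082]
orientation: [0.003, 0.669, 0.743, -0.001]
ft_force: [0.2, -2.5, -0.7]
gripper_width: 0.143
[-2.57944612e-03 -3.55163430e+00 -4.55178496e-01]
```

View pics/w4.png

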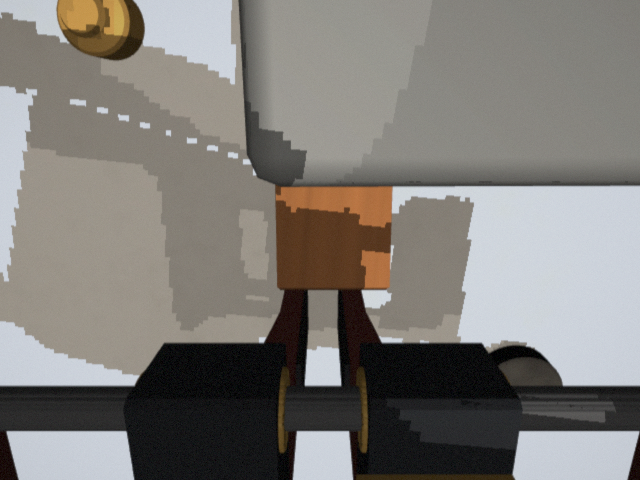

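Flush contact, and the push force is rising to about 3.5 N, so the wedge has met the foot. I'll push it on gently to about 5 N.

```bash
python3 -m jog '[[[1,0,0],[0,0,0]]]';python3 -m jog '[[[1,0,0],[0,0,0]]]'; python3 -m jog '[[[1,0,0],[0,0,0]]]'
```

```text
time: 7.82
eef_pos: [0.4799, -0.0758, 0.0082]
orientation: [0.003, 0.669, 0.743, -0.001]
ft_force: [-0.0, -4.0, -0.6]
gripper_width: 0.137
time: 7.9
eef_pos: [0.4799, -0.0755, 0.0083]
orientation: [0.003, 0.669, 0.743, -0.002]
ft_force: [-0.2, -4.6, -1.3]
gripper_width: 0.137
time: 7.98
eef_pos: [0.4798, -0.0752, 0.0083]
orientation: [0.004, 0.67, 0.743, -0.002]
ft_force: [0.9, -5.1, -1.7]
gripper_width: 0.135
```

```bash
python3 -m jog '[[[1,0,0],[0,0,0]],[[1,0,0],[0,0,0]]]'; python3 -m jog '[[[-4,0,0],[0,0,0]],[[-8,0,0],[0,0,0]],[[-8,0,0],[0,0,0]],[[0,0,-30],[0,0,0]],[[0,0,-35],[0,0,0]],[[0,0,-35],[0,0,0]],[[0,0,-20],[0,0,0]],[[0,0,0],[0,0,0]]]' 1
python3 - <<'E'
from h import *
import cv2
s=bot.observe();print(s['eef_pos'],s['orientation'])
cv2.imwrite("pics/w5.png",grab_frame('wrist'))
a=grab_frame('top')[165:315,170:370]
cv2.imwrite("pics/t5.png",cv2.resize(cv2.convertScaleAbs(a,alpha=1.5),(800,600),interpolation=cv2.INTER_CUBIC))
a=grab_frame('scene')[165:285,210:370]
cv2.imwrite("pics/s5.png",cv2.resize(cv2.convertScaleAbs(a,alpha=1.5),(800,600),interpolation=cv2.INTER_CUBIC))
E
```

```text
time: 8.15
eef_pos: [0.4797, -0.075, 0.0083]
orientation: [0.005, 0.67, 0.742, -0.004]
ft_force: [0.1, -6.1, -1.9]
gripper_width: 0.139
time: 8.82
eef_pos: [0.4792, -0.0945, 0.1298]
orientation: [-0.001, 0.67, 0.743, -0.003]
ft_force: [0.3, -0.2, -0.4]
gripper_width: 0.003
[ 0.47924882 -0.09451884  0.12975942] [-0.0008638   0.66953347  0.74277517 -0.00303767]
```

View pics/w5.png

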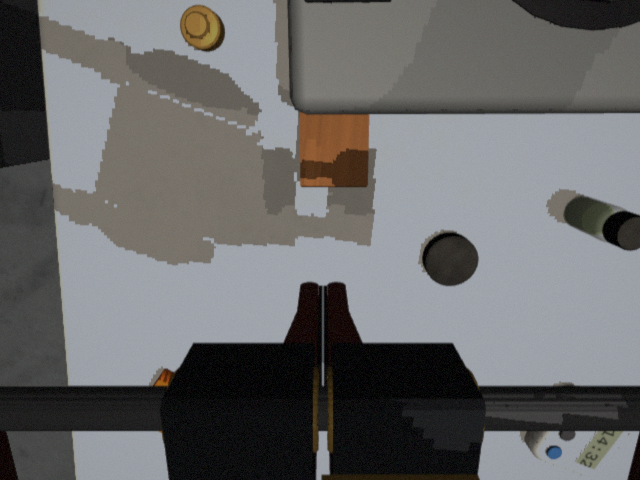

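View pics/t5.png

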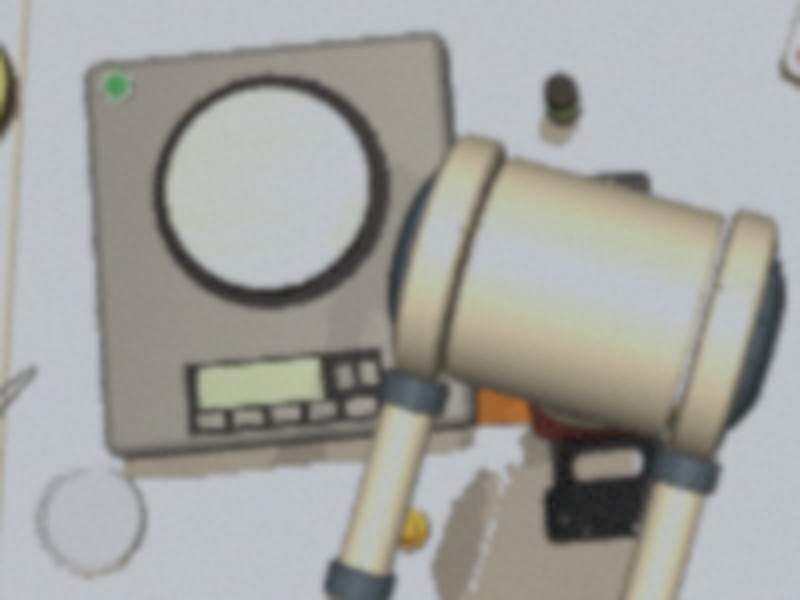

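View pics/s5.png

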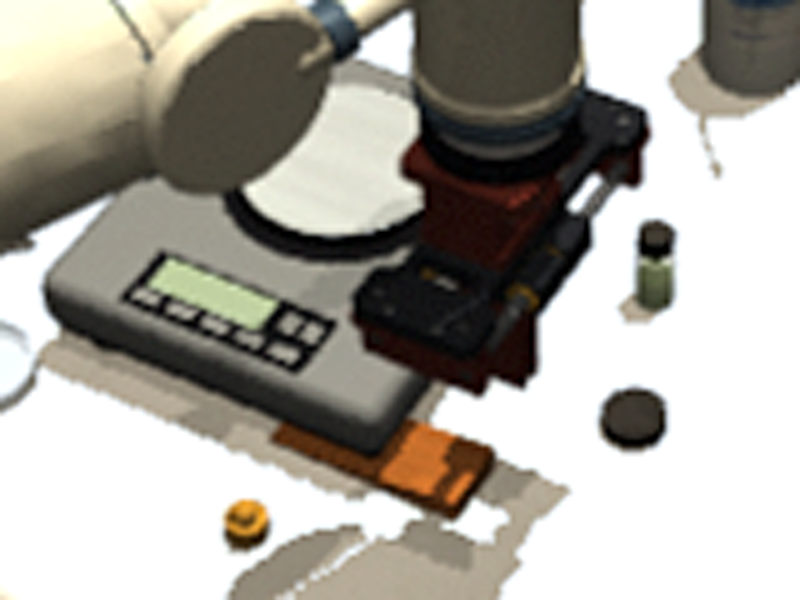

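Balance unmoved, wedge square under the right front corner. Next I'll go over short_corner with the fingers shut.

```bash
python3 -m jog '[[[25,0,0],[0,0,0]],[[25,0,0],[0,0,0]],[[25,0,10],[0,0,0]],[[22,0,20],[0,0,0]],[[0,0,10],[0,0,0]],[[0,0,0],[0,0,0]]]'; python3 st.py .474 .004 .062 .1065
```

```text
time: 9.47
eef_pos: [0.46, 0.0053, 0.0684]
orientation: [-0.012, 0.671, 0.742, -0.01]
ft_force: [-0.1, -0.2, 1.0]
gripper_width: 0.003
t 9.4667 tcp [0.46   0.0053 0.0684] F [-0.07 -0.17  0.97] w 0.002714977519168661
[[-0.1, 0.994, -0.033], [0.995, 0.101, 0.001], [0.005, -0.032, -0.999]] [-0.06 -0.24  1.82 -0.    1.59 -0.16]
move mm [-2.8 14.   6. ]
turn deg [-1.85 -0.26 -0.33]
```

```bash
python3 -m jog '[[[-1,7,-3],[-1.2,0,-0.2]],[[-1,6,0],[-0.6,0,0]],[[0,0,0],[0,0,0]],[[0,0,0],[0,0,0]]]'; python3 st.py .474 .004 .062 .1065
```

```text
time: 9.8
eef_pos: [0.4733, 0.0022, 0.0686]
orientation: [-0.003, 0.67, 0.743, 0.0]
ft_force: [0.1, -0.3, 0.6]
gripper_width: 0.005
t 9.8 tcp [0.4733 0.0022 0.0686] F [ 0.06 -0.3   0.57] w 0.004695735138296806
[[-0.103, 0.995, -0.004], [0.995, 0.103, 0.004], [0.005, -0.003, -1.0]] [-0.07 -0.23  1.81  0.    1.57 -0.17]
move mm [1.7 0.9 6.6]
turn deg [-0.18 -0.27 -0.21]
```

```bash
python3 -m jog '[[[0,0,4],[0,0,0]],[[0,0,2],[0,0,0]],[[0,0,1],[0,0,0]]]'; python3 -m jog '[[[0,0,1.5],[0,0,0]],[[0,0,1.5],[0,0,0]]]'
```

```text
time: 10.05
eef_pos: [0.4747, 0.0005, 0.0631]
orientation: [-0.001, 0.671, 0.742, 0.001]
ft_force: [0.3, 0.5, -0.4]
gripper_width: 0.008
time: 10.22
eef_pos: [0.4749, 0.0003, 0.0622]
orientation: [-0.001, 0.671, 0.741, 0.002]
ft_force: [-6.9, 1.6, 12.0]
gripper_width: 0.004
```

```bash
python3 -m jog '[[[0,-0.5,1],[0,0,0]]]'; python3 -m jog '[[[0,-0.5,1],[0,0,0]]]'; python3 -m jog '[[[0,0,1],[0,0,0]]]'; python3 -m jog '[[[0,0,1],[0,0,0]]]'
```

```text
time: 10.3
eef_pos: [0.4748, 0.0003, 0.0623]
orientation: [-0.001, 0.671, 0.741, 0.002]
ft_force: [0.4, 0.7, 0.4]
gripper_width: 0.004
time: 10.38
eef_pos: [0.4749, 0.0004, 0.0623]
orientation: [0.0, 0.671, 0.741, 0.003]
ft_force: [0.2, 0.3, 3.2]
gripper_width: 0.004
time: 10.47
eef_pos: [0.4749, 0.0003, 0.0622]
orientation: [0.0, 0.671, 0.742, 0.003]
ft_force: [-4.0, 0.6, 7.4]
gripper_width: 0.004
time: 10.55
eef_pos: [0.4749, 0.0003, 0.0622]
orientation: [0.0, 0.671, 0.742, 0.003]
ft_force: [-3.4, 0.3, 7.5]
gripper_width: 0.009
```

```bash
python3 -m jog '[[[0,-0.2,1.3],[0,0,0]],[[0,-0.2,1.3],[0,0,0]],[[0,-0.2,1.3],[0,0,0]]]'; python3 -m jog '[[[0,-0.2,1.3],[0,0,0]],[[0,-0.2,1.3],[0,0,0]],[[0,-0.2,1.3],[0,0,0]]]'; python3 -m jog '[[[0,-0.2,1.3],[0,0,0]]]'
```

```text
time: 10.8
eef_pos: [0.4749, 0.0003, 0.0622]
orientation: [0.002, 0.671, 0.742, 0.004]
ft_force: [-2.7, 0.3, 8.5]
gripper_width: 0.002
time: 11.05
eef_pos: [0.4749, 0.0003, 0.0622]
orientation: [0.003, 0.671, 0.742, 0.005]
ft_force: [-2.5, 0.3, 8.5]
gripper_width: 0.002
time: 11.13
eef_pos: [0.4749, 0.0004, 0.0623]
orientation: [0.003, 0.671, 0.742, 0.005]
ft_force: [-2.7, -0.1, 8.3]
gripper_width: 0.005
```

Held at about 8 N for over 0.5 s, and the tip stayed at 62.2 mm, so it doesn't rock. Next is the other corner.

```bash
python3 -m jog '[[[0,0,-8],[0,0,0]],[[0,0,-14],[0,0,0]],[[0,0,-8],[0,0,0]],[[25,0,0],[0,0,0]],[[35,0,0],[0,0,0]],[[35,0,0],[0,0,0]],[[35,0,0],[0,0,0]],[[25,0,0],[0,0,0]],[[0,0,0],[0,0,0]],[[0,0,0],[0,0,0]]]'; python3 st.py .456 .173 .068 .1065
```

```text
time: 11.97
eef_pos: [0.4589, 0.1592, 0.0952]
orientation: [0.004, 0.672, 0.74, 0.006]
ft_force: [0.6, -0.5, -0.1]
gripper_width: 0.006
t 11.9667 tcp [0.4589 0.1592 0.0952] F [ 0.6  -0.54 -0.12] w 0.00647761354475688
[[-0.096, 0.995, 0.014], [0.995, 0.096, 0.002], [0.001, 0.014, -1.0]] [ 0.26 -0.22  1.76 -0.    1.59  0.17]
move mm [14.  -1.9 27.2]
turn deg [ 0.81 -0.05 -0.59]
```

```bash
python3 -m jog '[[[7,-1,7],[0.6,0,-0.4]],[[6,-1,8],[0.2,0,-0.2]],[[0,0,6],[0,0,0]],[[0,0,3],[0,0,0]],[[0,0,0],[0,0,0]],[[0,0,0],[0,0,0]]]'; python3 st.py .456 .173 .062 .1065
```

```text
time: 12.47
eef_pos: [0.4556, 0.1691, 0.0671]
orientation: [-0.001, 0.67, 0.743, -0.002]
ft_force: [0.2, -0.1, -0.5]
gripper_width: 0.007
t 12.4667 tcp [0.4556 0.1691 0.0671] F [ 0.21 -0.11 -0.47] w 0.006746782762246353
[[-0.103, 0.995, -0.004], [0.995, 0.103, -0.001], [-0.001, -0.004, -1.0]] [ 0.29 -0.19  1.78 -0.    1.56  0.18]
move mm [3.8 0.8 5.1]
turn deg [-0.22  0.06 -0.18]
```

```bash
python3 -m jog '[[[1,0,3],[0,0,0]],[[0,0,1.5],[0,0,0]],[[0,0,0],[0,0,0]]]'; python3 -m jog '[[[0,0,1],[0,0,0]],[[0,0,1],[0,0,0]]]';python3 -m jog '[[[0,-0.2,1.3],[0,0,0]],[[0,-0.2,1.3],[0,0,0]]]'
```

```text
time: 12.72
eef_pos: [0.4559, 0.1692, 0.0624]
orientation: [-0.001, 0.67, 0.742, -0.002]
ft_force: [0.1, -0.4, 0.0]
gripper_width: 0.007
time: 12.88
eef_pos: [0.4559, 0.1692, 0.0623]
orientation: [-0.001, 0.67, 0.742, -0.001]
ft_force: [-3.1, -0.2, 6.2]
gripper_width: 0.003
time: 13.05
eef_pos: [0.4559, 0.1692, 0.0623]
orientation: [-0.0, 0.67, 0.742, -0.0]
ft_force: [-2.0, -0.2, 5.4]
gripper_width: 0.008
```

```bash
python3 -m jog '[[[0,-0.2,2],[0,0,0]],[[0,-0.2,2],[0,0,0]],[[0,-0.2,2],[0,0,0]]]'; python3 -m jog '[[[0,-0.2,2],[0,0,0]],[[0,-0.2,2],[0,0,0]],[[0,-0.2,2],[0,0,0]]]'; python3 -m jog '[[[0,-0.2,2],[0,0,0]]]'
```

```text
time: 13.3
eef_pos: [0.4559, 0.1692, 0.0623]
orientation: [0.001, 0.67, 0.742, 0.001]
ft_force: [-3.6, -1.8, 9.3]
gripper_width: 0.002
time: 13.55
eef_pos: [0.4559, 0.1692, 0.0623]
orientation: [0.002, 0.67, 0.742, 0.003]
ft_force: [-4.1, -1.6, 9.2]
gripper_width: 0.003
time: 13.63
eef_pos: [0.4559, 0.1692, 0.0622]
orientation: [0.003, 0.67, 0.742, 0.003]
ft_force: [-5.2, -1.9, 8.6]
gripper_width: 0.006
```

```bash
python3 -m jog '[[[0,0,-8],[0,0,0]],[[0,0,-25],[0,0,0]],[[0,0,-35],[0,0,0]],[[0,0,-35],[0,0,0]],[[0,0,-35],[0,0,0]],[[35,0,-10],[0,0,0]],[[35,0,0],[0,0,0]],[[35,0,0],[0,0,0]],[[35,0,0],[0,0,0]],[[35,0,0],[0,0,0]],[[35,0,0],[0,0,0]],[[35,0,0],[0,0,0]],[[0,0,0],[0,0,0]],[[0,0,0],[0,0,0]]]'
python3 - <<'E'
from h import *
import cv2
a=grab_frame('top')[165:315,170:370]
cv2.imwrite("pics/t6.png",cv2.resize(cv2.convertScaleAbs(a,alpha=1.5),(800,600),interpolation=cv2.INTER_CUBIC))
E
```

```text
time: 14.8
eef_pos: [0.4308, 0.4229, 0.2266]
orientation: [0.005, 0.673, 0.74, 0.009]
ft_force: [-0.4, -0.3, 0.5]
gripper_width: 0.002
```

View pics/t6.png

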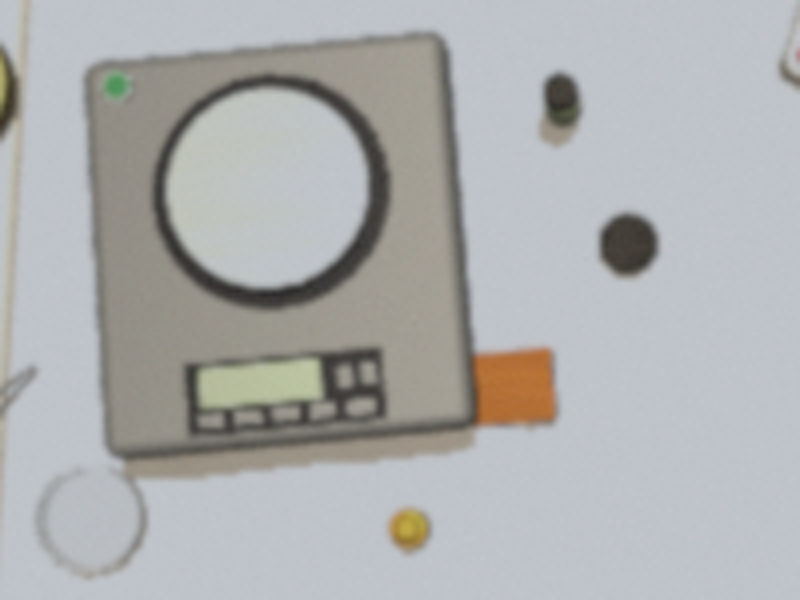

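The balance, weight, vial, cap and dish all stand exactly where they were. The wedge sits square under the right front corner, with its thick end at crop x≈553.

Run:
```python
from h import *
c,sn=np.cos(.1065),np.sin(.1065);M=np.array([[c,-sn],[sn,c]]);p=np.array([.5596,.0984])
for P in [(551,348),(555,422)]: print((M.T@(ray('top',170+(P[0]-1.5)/4,165+(P[1]-1.5)/4,.016)-p)).round(4))
bot.job_done()
```

```text
[-0.0733 -0.1541]
[-0.1185 -0.1527]
the job is handed in; nothing more can be done
```

I pushed the beech wedge in under the short right front foot, both press tests passed by touch, and the job is handed in. It took 14.9 s of the 51 s allowed; no verdict was reported.

- **Wedge:** I pushed it thin end first with two fingertips flat on the thick end, which also squared it to the balance. It slid freely until it met the foot, and I stopped at about 6 N. The final picture puts the thin end about 51 mm past the foot's middle and within about 2 mm sideways.
- **Press over the wedged foot:** I held about 8 N for over 0.5 s, and the fingertip height stayed at 62.2 mm.
- **Press on the other front corner:** I held about 9 N for over 0.5 s, and the height stayed at 62.3 mm. Both corners are within about 0.1 mm of each other, so the balance showed no rocking and is level from side to side.
- **Sideways force:** both presses also carried a few newtons of sideways force (up to about 7 N briefly), but nothing slipped.
- **Surroundings:** in the last picture the balance, weight, vial, eyepiece cap and dish have not visibly moved. Only the tips of the forceps show there, and they look unmoved too.

The force between wedge and balance, and the exact tilt angle, could not be measured directly. I judged them from the push force and the steady heights. No check failed or disagreed.

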